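# Rock the crucible spindles of a mixer and pull the one with a worn bearing

## Task

One of the four plug-in crucible spindles in the mixer has a worn bearing: its cup rocks sideways on its housing, while the cups of the sound ones are firm. They all look alike, so gently rock the cups from side to side, one after another, and feel for the play; pull the worn spindle out of its seat and stand it upright in the stainless repair tray without dropping it. Leave the three sound spindles fully seated, do not force any of them sideways, and leave the glassware and the tin alone.

Things in the scene. Friction and masses are not known exactly. Their poses are not given: they have to be found in the camera images.
- mixer: Fixed four-place crucible mixer: blue deck 190 (x) x 400 (y) mm, top 110 mm above the bench, on a cream box. Origin under its centre at bench level; z up, y along the row of seats. It carries four look-alike spindles, one per seat, upright, in an order that changes; their own poses are not given.
- seat_1 (a point): Centre of the mouth of seat 1 (bore 41 mm wide) on the deck's top; seats are 90 mm apart along the mixer's y, at y = +135 mm. A spindle sits in it on the same axis: 64 mm flange 0 to 6 mm over the deck, bearing housing 48 mm wide to 22 mm, aluminium cup 42 mm wide from 26 to 68 mm over the deck. Below the flange a spigot 40 mm wide, 35 mm long; nothing locks it. The whole is 103 mm tall and weighs about 0.56 kg.
- seat_2 (a point): Centre of the mouth of seat 2 (bore 41 mm wide) on the deck's top; seats are 90 mm apart along the mixer's y, at y = +45 mm. A spindle sits in it on the same axis. A sound spindle is rigid, cup and housing are one: pushed to and fro at the cup with 2 to 3 N it gives less than 1.5 mm in all (the fit of its spigot); pushed hard it cocks in its bore.
- seat_3 (a point): Centre of the mouth of seat 3 (bore 41 mm wide) on the deck's top; seats are 90 mm apart along the mixer's y, at y = -45 mm. A spindle sits in it on the same axis. The worn one's cup tilts freely 0.10 rad to every side about a point 14 mm over the deck (some 8 mm from side to side at 53 mm over the deck, 10 mm at its rim), then meets a hard stop. It stands upright until touched; its drag is only 0.3 N.
- seat_4 (a point): Centre of the mouth of seat 4 (bore 41 mm wide) on the deck's top; seats are 90 mm apart along the mixer's y, at y = -135 mm. A spindle sits in it on the same axis. A tight grip holds the cup's tilt too and hides the play: push the cup to and fro between half-open fingers (say 5 mm of air on each side), or swing the gripped cup about its bearing. 2 to 3 N sideways is enough.
- repair_tray: Fixed open stainless tray, 240 (x) x 180 (y) mm outside, walls 3 mm thick and 26 mm high, floor 3 mm above the bench; empty. Origin under its centre at bench level. A spindle stands in it on the flat end of its spigot, 36 mm wide.
- beaker: Bystander: glass beaker, 70 mm wide, 85 mm tall, loose; origin under its centre.
- tin: Bystander: round aluminium weighing tin with lid, 59 mm wide, 36 mm tall, loose; origin under its centre.
- bottle: Bystander: amber reagent jar with black cap, 72 mm wide, 150 mm tall, loose; origin under its centre.

How it is judged (in metres and radians):
On the way:
1. the worn spindle, still in its seat, has its cup rocked over by most of its play (angle between the z axis of worn_cup and the z axis of worn_spindle, either way round above 0.07 rad and z of worn_spindle in the frame of mixer below 0.08 m).
At the end, for the whole second after the job is handed in: the worn spindle stands upright (within 6 degrees) and still on the floor of the repair tray, its axis at least 20 mm inside the tray's walls; the three sound spindles are fully seated in the mixer (within 3 mm, upright) (x of worn_spindle in the frame of repair_tray between -0.098 and 0.098 m and y of worn_spindle in the frame of repair_tray between -0.068 and 0.068 m and z of worn_spindle in the frame of repair_tray below 0.008 m and angle between worn_spindle's own z axis and vertical below 0.1 rad and linear speed of each of worn_spindle, sound_1_spindle, sound_2_spindle, sound_3_spindle below 0.02 m/s and z of sound_1_spindle in the frame of mixer between 0.071 and 0.078 m and angle between each of sound_1_spindle, sound_2_spindle, sound_3_spindle's own z axis and vertical below 0.04 rad and z of sound_2_spindle in the frame of mixer between 0.071 and 0.078 m and z of sound_3_spindle in the frame of mixer between 0.071 and 0.078 m); the robot touches nothing.
It fails at once if a spindle is forced against the mixer's bore (contact force between any of sound_1_spindle, sound_2_spindle, sound_3_spindle, worn_spindle and mixer above 35 N).
It fails at once if the worn spindle is dropped or banged into the tray (contact force between worn_spindle and repair_tray above 40 N or (linear speed of worn_spindle above 0.35 m/s and z of worn_spindle in the frame of repair_tray below 0.03 m and x of worn_spindle in the frame of repair_tray between -0.12 and 0.12 m and y of worn_spindle in the frame of repair_tray between -0.09 and 0.09 m)).
It fails at once if a bystander is pushed by over 20 mm (distance of any of beaker, tin, bottle from where it was at the start of the episode above 0.02 m).
It also fails if it takes over 58 s, if anything falls off the work surface, if the arm or the gripper's body presses on something with over 40 N, if the wrist force passes 120 N, or if a joint passes its speed limit or range.

## Robot

A 6-joint arm with a two-finger parallel gripper is mounted at the origin on the work surface. World frame = base frame: x ahead of the robot, y to its left, z up, the work surface at z = 0. Lengths are in mm, angles in rad, forces in N, time in s.
With the tool pointing down it reaches from about 275 to 750 mm from the base axis. Payload 10.2 kg.
Tool frame: the origin (TCP) lies at the very end of the fingers, on their centre line; the grasp point (between the pads) lies 19 mm behind it; z points along the fingers, y is the line along which they close (so a half turn about z gives the same grasp; the last joint's range is limited). The gripper opens to 85 mm and grips with 20 to 120 N. Pads are 22 mm wide; open, the fingers measure 114 mm over their backs; the gripper's body (76 mm by 85 mm) begins 54 mm behind the grasp point. The pads swing forward as they close: fully open they stand 13 mm farther back than shut.
Start: joints at [-1.513, 0.313, 1.498, -0, 1.331, -0.223], TCP at [145.477, -504.448, 231.294] pointing down, gripper open.
Joint ranges: [-2.94, 2.94], [-0.97, 2.17], [0.19, 2.56], [-1.23, 4.37], [0.02, 3.11], [-2.88, 2.88]. Speed limits (rad/s): [2.39, 2.39, 3.01, 3.14, 3.14, 3.14].

## Interface

Orientations are given as a unit quaternion [w, x, y, z].
In Python, from rig import ctrl gives the robot as it stands.
- The arm moves only by the shell command python3 -m inch 'ROWS' [OPENING] [FORCE]. ROWS is text: rows parted by semicolons, each of 6 numbers parted by spaces: the shift along the tool's x, y, z in mm, then the turn, a rotation vector about the tool's x, y, z in units of 6 degrees (1.0 is 6 degrees). A call has exactly 10 rows; each row shifts and turns the commanded pose from where the row before left it, along the tool's axes as they then stand; what a row does not reach is not made up. A row lasts 1/12 s, in which the tool goes at most 41.7 mm and 7.16 degrees, less where a joint would pass 70% of its speed; a pose out of reach is approached as far as the arm can. A call with a gripper value outside its range is refused whole. OPENING is the opening, from 0 (shut) to 1 (fully open), set as the call begins (- or left out, the last holds). The fingers move at their own pace and stop on an object; FORCE is the grip in N (left out, the last holds). Time passes only in rows, so rows that do not move let the fingers close, or fill a call up. It gives the time, the measured TCP pose, the force, the opening and the grip force at its end, in the units of the state.
- ctrl.sense(): the state, without advancing time (a new reading comes with each control period).
- ctrl.capture(name): name is "scene" or "top"; returns a dict with "image" (420x560x3 uint8, red, green, blue), "intrinsics" (3x3 intrinsics, pixels), "rvec" (rotation vector, rad) and "tvec" (3), from world to camera coordinates, as OpenCV has them. Camera axes: x right, y down, z forward; pixel columns grow to the right and rows downward; lengths in mm; the calibration is good to about 2 mm. A picture is of the moment at which its call begins. There is no depth.
- ctrl.finish_job(): hands the job in; it is judged then, once.
The state is a dict: "time_s": time; "joints": joint angles; "dq": joint speeds; "tau": joint torques, N m; "eef_pos": TCP position; "ee_rot": TCP orientation; "force": force on the tool from outside, world axes, zero at the start; "wrist_torque": the same for the moment, N m; "grip_width": opening from 0.0 (shut) to 1.0 (fully open); "grip_force": force on a finger pad.
Only numpy, scipy, OpenCV 4.12 (cv2) and the standard library are available. Lean on these libraries where they do the work, as an engineer would, in place of code of your own. Each camera call takes 0.05 s, during which the arm holds its last target. There are 200 camera calls.

## Working session

There is one attempt and no reset: what is moved stays moved. The work goes in short steps, Python scripts to look and compute and a shell command to move; the robot and the scene stay as the last step left them, time stands still between calls to the robot, and variables do not carry over. Pictures are saved under pics/ and viewed, at most 10 in all, crops included, and the job is handed in when it is done.

```bash
mkdir -p pics
cat > h.py <<'E'
import numpy as np, cv2, json
from rig import ctrl
def snap(n,f):
    c=ctrl.capture(n); cv2.imwrite('pics/'+f,c['image'][:,:,::-1]); 
    np.savez('pics/'+f[:-4]+'.npz',**{k:np.array(v) for k,v in c.items()}); return c
def ray(c,u,v):
    R=cv2.Rodrigues(np.array(c['rvec'],float))[0]; t=np.array(c['tvec'],float).ravel()
    d=R.T@np.linalg.inv(np.array(c['intrinsics']))@np.array([u,v,1.]); return -R.T@t,d
def onz(c,u,v,z):
    o,d=ray(c,u,v); return o+d*(z-o[2])/d[2]
def tri(c1,p1,c2,p2):
    o1,d1=ray(c1,*p1);o2,d2=ray(c2,*p2)
    s=np.linalg.lstsq(np.c_[d1,-d2],o2-o1,rcond=None)[0]
    a=o1+s[0]*d1;b=o2+s[1]*d2; return (a+b)/2,np.linalg.norm(a-b)
def proj(c,p): return cv2.projectPoints(np.array(p,float).reshape(-1,1,3),np.array(c['rvec'],float),np.array(c['tvec'],float),np.array(c['intrinsics'],float),None)[0].reshape(-1,2)
E
python3 - <<'E'
from h import *
a=snap('scene','s0.png');b=snap('top','t0.png')
for c in(a,b): print(ray(c,280,210))
print(ctrl.sense())
E
```

```text
(array([1097.11481164, -306.48194326,  826.24328255]), array([-0.51722132,  0.37429782, -0.7696961 ]))
(array([ 545.52749734,   67.84779994, 1115.99065549]), array([ 0.08515295, -0.0095998 , -0.9964816 ]))
{'time_s': 0.1, 'joints': array([-1.51340847e+00,  3.13377506e-01,  1.49835504e+00,  2.76152667e-05,
        1.33098807e+00, -2.23422545e-01]), 'dq': array([-0.00017441, -0.00240448, -0.00186644,  0.00119822, -0.00086688,
       -0.00070498]), 'tau': array([ 2.21967945e-03, -4.12905049e+01, -2.60142070e+01, -2.28365907e-04,
        3.03128079e-03, -9.94699064e-06]), 'eef_pos': array([ 145.46609686, -504.21222325,  230.80304978]), 'ee_rot': array([-5.60926071e-04,  9.90159675e-01,  1.39941061e-01,  6.01308674e-05]), 'force': array([ 0.41925361, -0.4217929 , -0.01441079]), 'wrist_torque': array([0.0355693 , 0.00700618, 0.02244066]), 'grip_force': 0.0, 'grip_width': 0.9980898409752319}
```

View pics/s0.png

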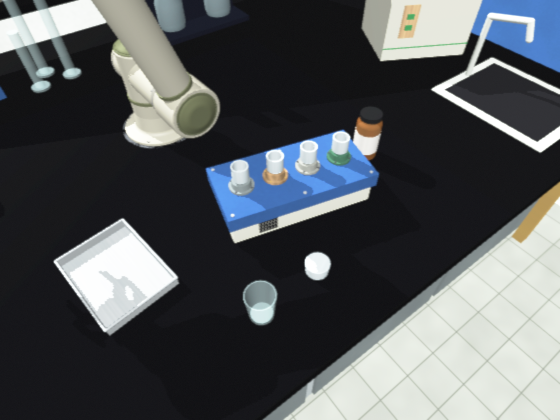

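View pics/t0.png

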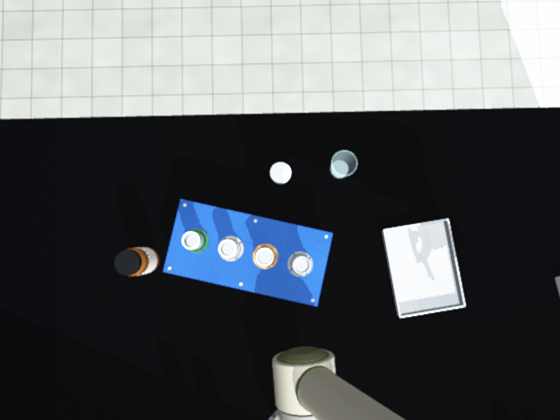

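Scene view: blue deck around (290,185) with cups' rims near (240,167), (275,157), (309,147), (341,138); tray near (115,275), beaker (260,300), tin (318,266), jar (368,130). Top view: cups at (193,240), (231,248), (265,256), (301,264), tray (424,268), jar (130,262) close to the left (+y) end of the deck.

```bash
cat > m.py <<'E'
from h import *
a=dict(np.load('pics/s0.npz'));b=dict(np.load('pics/t0.npz'))
def blue(c,lim=None):
    h=cv2.cvtColor(c['image'],cv2.COLOR_RGB2HSV); m=cv2.inRange(h,(105,120,60),(125,255,255))
    cs=[k for k in cv2.findContours(m,cv2.RETR_EXTERNAL,cv2.CHAIN_APPROX_NONE)[0] if cv2.contourArea(k)>2000]
    k=min(cs,key=lambda k:abs(k[:,0,1].mean()-(180 if lim else 255))); return cv2.convexHull(k)
H=blue(b)
P=np.array([onz(b,*q[0],110)[:2] for q in H],np.float32)
r=cv2.minAreaRect(P); print('deck110',r)
# deck height from screws/corners: quad corners in both views
def quad(h):
    e=2.
    while True:
        q=cv2.approxPolyDP(h,e,True)
        if len(q)<=4: return q[:,0]
        e+=.5
qb=quad(H);qa=quad(blue(a,1));print(qb.tolist(),qa.tolist())
for p in qb:
    best=min(((tri(a,q,b,p)) for q in qa),key=lambda x:x[1]);print('corner',best[0].round(1),best[1].round(1))
# cups: bright grey blobs
def bl(c,pts,R):
    h=cv2.cvtColor(c['image'],cv2.COLOR_RGB2HSV); m=cv2.inRange(h,(0,0,200),(180,50,255))
    o=[]
    for (u,v) in pts:
        z=np.zeros_like(m);cv2.circle(z,(u,v),R,255,-1)
        ys,xs=np.nonzero(m&z); o.append((xs.mean(),ys.min(),ys.max(),xs.min(),xs.max(),ys.mean()))
    return np.array(o)
B=bl(b,[(193,240),(231,248),(265,256),(301,264)],10);A=bl(a,[(341,138),(309,147),(275,157),(240,167)],13)
print(B.round(1).tolist());print(A.round(1).tolist())
# tray outline
h=cv2.cvtColor(b['image'],cv2.COLOR_RGB2HSV);m=cv2.inRange(h,(0,0,90),(180,60,255));m[:200]=0;m[330:]=0;m[:,:370]=0;m[:,500:]=0
k=max(cv2.findContours(m,0,1)[0],key=cv2.contourArea)
print('tray',cv2.minAreaRect(np.array([onz(b,*q[0],26)[:2] for q in k],np.float32)))
tb=quad(cv2.convexHull(k))
h=cv2.cvtColor(a['image'],cv2.COLOR_RGB2HSV);m=cv2.inRange(h,(0,0,90),(180,60,255));m[:200]=0;m[:,:40]=0;m[:,190:]=0
k=max(cv2.findContours(m,0,1)[0],key=cv2.contourArea);ta=quad(cv2.convexHull(k));print(tb.tolist(),ta.tolist())
for p in tb:
    best=min(((tri(a,q,b,p)) for q in ta),key=lambda x:x[1]);print('traycorner',best[0].round(1),best[1].round(1))
for n,p,z in(('jar',(128,262),150),('tin',(281,173),36),('beaker',(344,163),60)):print(n,onz(b,*p,z).round())
v=[cv2.resize(a['image'][120:205,205:385],None,fx=4,fy=4),cv2.resize(b['image'][215:285,170:325],(720,325))]
cv2.imwrite('pics/z0.png',cv2.resize(np.vstack([v[0][:340],v[1][:260]]),(720,600))[:,:,::-1])
E
python3 m.py
```

```text
deck110 ((526.58447265625, 142.51300048828125), (404.9720764160156, 194.69305419921875), 76.02530670166016)
[[179, 200], [332, 232], [318, 305], [163, 272]] [[379, 173], [229, 231], [205, 168], [335, 131]]
corner [664.6 318.2 105.5] 1.9
corner [573.2 -77.1  77.2] 1.7
corner [389.5 -31.1 112.8] 0.7
corner [475.  351.6 103.7] 19.9
[[192.1, 231.0, 249.0, 183.0, 201.0, 240.1], [230.7, 239.0, 258.0, 221.0, 241.0, 248.6], [264.4, 247.0, 266.0, 255.0, 273.0, 256.4], [301.3, 256.0, 274.0, 292.0, 311.0, 264.5]]
[[340.5, 132.0, 151.0, 332.0, 354.0, 141.0], [308.0, 141.0, 160.0, 300.0, 317.0, 150.0], [274.6, 150.0, 170.0, 266.0, 283.0, 159.4], [239.0, 160.0, 180.0, 230.0, 247.0, 169.7]]
tray ((470.27569580078125, -333.8478698730469), (249.1282958984375, 190.9770050048828), 8.092205047607422)
[[448, 218], [465, 306], [400, 318], [382, 230]] [[123, 218], [178, 283], [109, 334], [53, 261]]
traycorner [ 607.6 -408.1   16.1] 9.9
traycorner [ 362.5 -443.6   24.5] 1.2
traycorner [ 336.1 -260.8   25.6] 4.4
traycorner [ 577.5 -229.8   -0. ] 1.8
jar [510. 431. 150.]
tin [740.  52.  36.]
beaker [ 760. -119.   60.]
```

View pics/z0.png

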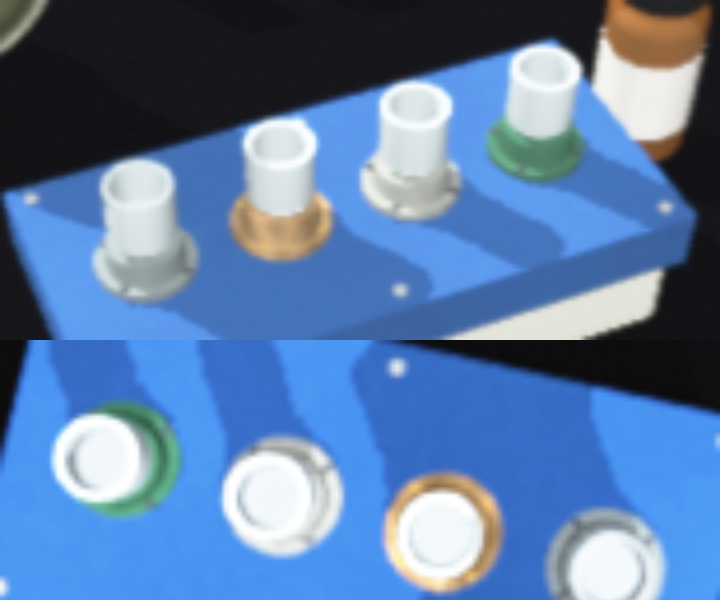

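The crop shows the four cup rims clearly: scene at about (341,137), (308.5,146), (275,156), (239.5,166.5); top at (191,240), (227.5,248), (264,256), (300.5,264). All upright.

Run:
```python
from h import *
a=dict(np.load('pics/s0.npz'));b=dict(np.load('pics/t0.npz'))
A=[(341,137),(308.4,146),(274.9,156),(239.4,166.5)];B=[(190.8,240.1),(227.4,248.1),(263.8,256.2),(300.6,263.6)]
P=[]
for p,q in zip(A,B):
    x,e=tri(a,p,b,q);P.append(x);print(x.round(1),round(e,1), onz(b,*q,178).round(1))
Q=np.array([onz(b,*q,178)[:2] for q in B])
i=np.array([1.5,.5,-.5,-1.5])*90
d=(Q*i[:,None]).sum(0)/(i@i);print('scale',np.hypot(*d),'yaw',np.arctan2(-d[0],d[1]),'c',Q.mean(0)); u=d/np.hypot(*d)
for k in i: print((Q.mean(0)+k*u).round(1))
# screws 3 per side & tray floor
for p in[(448,218),(465,306),(400,318),(382,230)]: print(onz(b,*p,26).round(1))
```

```text
[559.5 273.3 175.7] 1.3 [559.1 272.3 178. ]
[538.1 186.  177. ] 0.3 [538.  185.8 178. ]
[516.8 100.  175.6] 0.2 [516.8  99.9 178. ]
[496.8  12.5 175.9] 1.2 [497.2  13.2 178. ]
scale 0.9861189067185774 yaw -0.23525779256289392 c [527.78115592 142.77097503]
[559.2 274.1]
[538.3 186.5]
[517.3  99. ]
[496.3  11.5]
[ 605.2 -408.6   26. ]
[ 362.9 -442.3   26. ]
[ 335.1 -262.8   26. ]
[ 576.3 -223.7   26. ]
```

```bash
python3 -m inch '0 0 0 0 0 -1;0 0 0 0 0 -1;0 0 0 0 0 -1;0 0 0 0 0 -1;0 0 0 0 0 -1;0 0 0 0 0 -1;0 0 0 0 0 -1;0 0 0 0 0 -1;0 0 0 0 0 -1;0 0 0 0 0 -1' 0.61 20
python3 -m inch '29 11 0 0 0 0;29 11 0 0 0 0;29 11 0 0 0 0;29 11 0 0 0 0;29 11 0 0 0 0;29 11 0 0 0 0;29 11 0 0 0 0;29 11 0 0 0 0;29 11 0 0 0 0;29 11 0 0 0 0'
python3 -m inch '29 11 0 0 0 0;29 11 0 0 0 0;29 11 0 0 0 0;29 11 0 0 0 0;29 11 0 0 0 0;29 11 0 0 0 0;29 11 0 0 0 0;29 11 0 0 0 0;29 11 0 0 0 0;0 0 0 0 0 0'
```

```text
time_s: 0.93
eef_pos: [145.5, -504.3, 231.0]
ee_rot: [-0.0, 0.786, 0.618, 0.0]
force: [-0.0, -1.0, 0.3]
grip_width: 0.614
grip_force: 0.0
time_s: 1.77
eef_pos: [322.5, -247.9, 231.2]
ee_rot: [-0.0, 0.788, 0.616, 0.0]
force: [1.1, -1.6, -0.4]
grip_width: 0.61
grip_force: 0.0
time_s: 2.6
eef_pos: [482.4, -16.4, 230.9]
ee_rot: [-0.0, 0.786, 0.618, 0.0]
force: [-0.3, 0.0, 0.2]
grip_width: 0.611
grip_force: 0.0
```

```bash
python3 -m inch '10 2 0 0 0 0;10 2 0 0 0 0;10 3 0 0 0 0;0 0 10 0 0 0;0 0 10 0 0 0;0 0 10 0 0 0;0 0 8 0 0 0;0 0 5 0 0 0;0 0 0 0 0 0;0 0 0 0 0 0'
python3 - <<'E'
from h import *
snap('scene','s1.png')
b=snap('top','t1.png')
i=b['image'];v=[cv2.resize(ctrl.capture('scene')['image'][110:210,200:390],(720,379)),cv2.resize(i[225:300,255:355],(290,217))]
p=np.zeros((600,720,3),np.uint8);p[:379]=v[0];p[380:597,:290]=v[1];cv2.imwrite('pics/z1.png',p[:,:,::-1])
E
```

```text
time_s: 3.43
eef_pos: [494.8, 7.4, 188.2]
ee_rot: [-0.0, 0.788, 0.616, -0.0]
force: [-0.0, 0.0, 0.2]
grip_width: 0.607
grip_force: 0.0
```

View pics/z1.png

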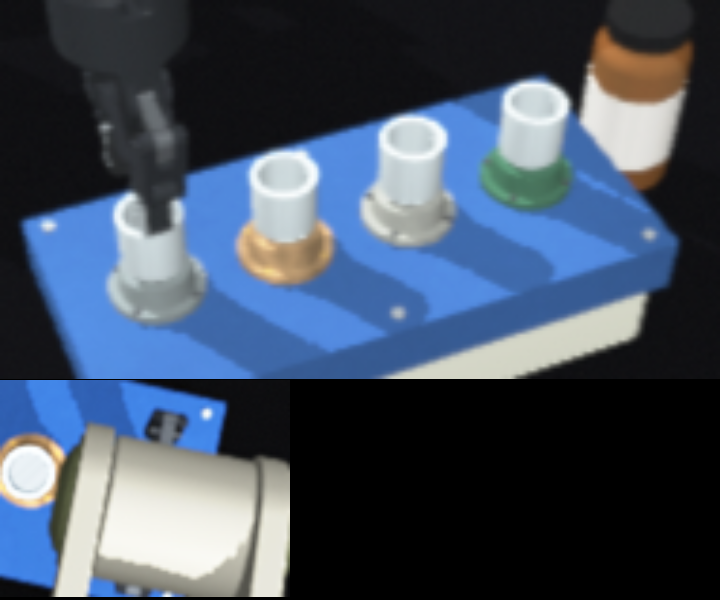

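The fingers straddle the grey cup (seat 4, around (150,210) in the crop), clear of its rim on both sides; descend.

```bash
python3 -m inch '4 0.5 0 0 0 0;0 0 7 0 0 0;0 0 7 0 0 0;0 0 7 0 0 0;0 0 7 0 0 0;0 0 7 0 0 0;0 0 6 0 0 0;0 0 3 0 0 0;0 0 0 0 0 0;0 0 0 0 0 0'
python3 -m inch '0 0.5 0 0 0 0;0 0.5 0 0 0 0;0 0.5 0 0 0 0;0 0.5 0 0 0 0;0 0.5 0 0 0 0;0 0.5 0 0 0 0;0 0 0 0 0 0;0 0 0 0 0 0;0 0 0 0 0 0;0 0 0 0 0 0'
```

```text
time_s: 4.42
eef_pos: [496.3, 11.3, 144.3]
ee_rot: [-0.0, 0.788, 0.616, 0.0]
force: [0.7, 0.6, -0.1]
grip_width: 0.612
grip_force: 0.0
time_s: 5.25
eef_pos: [498.8, 10.7, 144.3]
ee_rot: [-0.0, 0.787, 0.616, -0.0]
force: [-4.9, -0.4, 4.6]
grip_width: 0.609
grip_force: 2.7
```

```bash
python3 -m inch '0 -2 0 0 0 0;0 -2 0 0 0 0;0 -2 0 0 0 0;0 -1 0 0 0 0;0 -1 0 0 0 0;0 -0.5 0 0 0 0;0 0 0 0 0 0;0 0 0 0 0 0;0 0 0 0 0 0;0 0 0 0 0 0'
python3 -m inch '0 -0.5 0 0 0 0;0 -0.3 0 0 0 0;0 -0.2 0 0 0 0;0 0 0 0 0 0;0 0 0 0 0 0;0 0 0 0 0 0;0 0 0 0 0 0;0 0 0 0 0 0;0 0 0 0 0 0;0 0 0 0 0 0'
```

```text
time_s: 6.08
eef_pos: [491.0, 12.7, 144.3]
ee_rot: [-0.0, 0.788, 0.616, 0.0]
force: [-0.2, -0.7, -0.2]
grip_width: 0.617
grip_force: 0.0
time_s: 6.92
eef_pos: [490.0, 12.9, 144.3]
ee_rot: [-0.0, 0.788, 0.616, 0.0]
force: [0.5, -0.8, 0.5]
grip_width: 0.608
grip_force: 0.0
```

Now at −6.5; go on in half-millimetre steps.

```bash
python3 -m inch '0 -0.5 0 0 0 0;0 -0.5 0 0 0 0;0 0 0 0 0 0;0 0 0 0 0 0;0 0 0 0 0 0;0 0 0 0 0 0;0 0 0 0 0 0;0 0 0 0 0 0;0 0 0 0 0 0;0 0 0 0 0 0'
```

```text
time_s: 7.75
eef_pos: [489.0, 13.1, 144.3]
ee_rot: [-0.0, 0.788, 0.616, 0.0]
force: [0.2, 0.0, -0.3]
grip_width: 0.612
grip_force: 0.0
```

```bash
python3 -m inch '0 -0.5 0 0 0 0;0 0 0 0 0 0;0 0 0 0 0 0;0 0 0 0 0 0;0 0 0 0 0 0;0 0 0 0 0 0;0 0 0 0 0 0;0 0 0 0 0 0;0 0 0 0 0 0;0 0 0 0 0 0'
```

```text
time_s: 8.58
eef_pos: [488.7, 13.2, 144.4]
ee_rot: [0.0, 0.788, 0.616, 0.0]
force: [3.0, -1.8, 0.7]
grip_width: 0.607
grip_force: 1.8
```

Total travel 10.4 mm with 10 mm of air: seat 4 is sound (centre 2.5 mm nearer than measured). Slide along the row, straddling, to seat 3.

```bash
python3 -m inch '0 2.6 0 0 0 0;0 2.6 0 0 0 0;12 0 0 0 0 0;14 0 0 0 0 0;14 0 0 0 0 0;14 0 0 0 0 0;14 0 0 0 0 0;14 0 0 0 0 0;8 0 0 0 0 0;0 0 0 0 0 0'
python3 -m inch '0 1 0 0 0 0;0 1 0 0 0 0;0 1 0 0 0 0;0 1 0 0 0 0;0 0.5 0 0 0 0;0 0 0 0 0 0;0 0 0 0 0 0;0 0 0 0 0 0;0 0 0 0 0 0;0 0 0 0 0 0'
```

```text
time_s: 9.42
eef_pos: [515.1, 101.1, 144.1]
ee_rot: [-0.0, 0.787, 0.617, -0.0]
force: [-0.1, -0.5, -0.3]
grip_width: 0.61
grip_force: 0.0
time_s: 10.25
eef_pos: [519.5, 98.3, 144.3]
ee_rot: [-0.0, 0.788, 0.616, -0.0]
force: [-0.5, 0.2, -0.1]
grip_width: 0.611
grip_force: 0.0
```

```bash
python3 -m inch '0 0.5 0 0 0 0;0 0 0 0 0 0;0 0 0 0 0 0;0 0 0 0 0 0;0 0 0 0 0 0;0 0 0 0 0 0;0 0 0 0 0 0;0 0 0 0 0 0;0 0 0 0 0 0;0 0 0 0 0 0'
```

```text
time_s: 11.08
eef_pos: [520.0, 98.2, 144.3]
ee_rot: [-0.0, 0.788, 0.616, -0.0]
force: [0.2, -0.9, -0.3]
grip_width: 0.605
grip_force: 0.0
```

```bash
python3 -m inch '0 0.5 0 0 0 0;0 0 0 0 0 0;0 0 0 0 0 0;0 0 0 0 0 0;0 0 0 0 0 0;0 0 0 0 0 0;0 0 0 0 0 0;0 0 0 0 0 0;0 0 0 0 0 0;0 0 0 0 0 0'
```

```text
time_s: 11.92
eef_pos: [520.5, 98.1, 144.3]
ee_rot: [-0.0, 0.788, 0.616, -0.0]
force: [-1.3, 1.0, 0.5]
grip_width: 0.613
grip_force: 0.7
```

```bash
python3 -m inch '0 0.5 0 0 0 0;0 0 0 0 0 0;0 0 0 0 0 0;0 0 0 0 0 0;0 0 0 0 0 0;0 0 0 0 0 0;0 0 0 0 0 0;0 0 0 0 0 0;0 0 0 0 0 0;0 0 0 0 0 0'
```

```text
time_s: 12.75
eef_pos: [520.6, 98.0, 144.3]
ee_rot: [-0.0, 0.788, 0.616, -0.0]
force: [-5.3, 0.3, 3.3]
grip_width: 0.61
grip_force: 2.6
```

```bash
python3 -m inch '0 -2 0 0 0 0;0 -2 0 0 0 0;0 -2 0 0 0 0;0 -2 0 0 0 0;0 -1 0 0 0 0;0 -1 0 0 0 0;0 -0.5 0 0 0 0;0 -0.2 0 0 0 0;0 0 0 0 0 0;0 0 0 0 0 0'
```

```text
time_s: 13.58
eef_pos: [510.7, 100.5, 144.3]
ee_rot: [0.0, 0.788, 0.616, 0.0]
force: [0.2, -0.1, -0.8]
grip_width: 0.613
grip_force: 0.0
```

```bash
python3 -m inch '0 -0.5 0 0 0 0;0 0 0 0 0 0;0 0 0 0 0 0;0 0 0 0 0 0;0 0 0 0 0 0;0 0 0 0 0 0;0 0 0 0 0 0;0 0 0 0 0 0;0 0 0 0 0 0;0 0 0 0 0 0'
```

```text
time_s: 14.42
eef_pos: [510.4, 100.6, 144.5]
ee_rot: [0.0, 0.788, 0.616, 0.0]
force: [4.8, -0.8, 0.7]
grip_width: 0.605
grip_force: 2.1
```

Seat 3 is sound too (10.5 mm). On to seat 2.

```bash
python3 -m inch '0 2.6 0 0 0 0;0 2.7 0 0 0 0;12 0 0 0 0 0;14 0 0 0 0 0;14 0 0 0 0 0;14 0 0 0 0 0;14 0 0 0 0 0;14 0 0 0 0 0;8 0.3 0 0 0 0;0 0 0 0 0 0'
python3 -m inch '0 1 0 0 0 0;0 1 0 0 0 0;0 1 0 0 0 0;0 1 0 0 0 0;0 0.8 0 0 0 0;0 0 0 0 0 0;0 0 0 0 0 0;0 0 0 0 0 0;0 0 0 0 0 0;0 0 0 0 0 0'
```

```text
time_s: 15.25
eef_pos: [537.3, 188.3, 144.1]
ee_rot: [-0.0, 0.787, 0.617, -0.0]
force: [0.1, -0.2, -1.3]
grip_width: 0.614
grip_force: 0.0
time_s: 16.08
eef_pos: [541.9, 185.5, 144.3]
ee_rot: [0.0, 0.788, 0.616, 0.0]
force: [-0.2, -0.0, 0.2]
grip_width: 0.61
grip_force: 0.0
```

```bash
python3 -m inch '0 0.5 0 0 0 0;0 0.2 0 0 0 0;0 0 0 0 0 0;0 0 0 0 0 0;0 0 0 0 0 0;0 0 0 0 0 0;0 0 0 0 0 0;0 0 0 0 0 0;0 0 0 0 0 0;0 0 0 0 0 0'
```

```text
time_s: 16.92
eef_pos: [542.6, 185.3, 144.3]
ee_rot: [0.0, 0.788, 0.616, 0.0]
force: [-1.2, 1.0, 0.4]
grip_width: 0.609
grip_force: 0.6
```

```bash
python3 -m inch '0 0.5 0 0 0 0;0 0 0 0 0 0;0 0 0 0 0 0;0 0 0 0 0 0;0 0 0 0 0 0;0 0 0 0 0 0;0 0 0 0 0 0;0 0 0 0 0 0;0 0 0 0 0 0;0 0 0 0 0 0'
```

```text
time_s: 17.75
eef_pos: [543.1, 185.2, 144.3]
ee_rot: [0.0, 0.788, 0.616, -0.0]
force: [-0.1, 0.8, -0.0]
grip_width: 0.612
grip_force: 0.2
```

```bash
python3 -m inch '0 0.5 0 0 0 0;0 0.5 0 0 0 0;0 0 0 0 0 0;0 0 0 0 0 0;0 0 0 0 0 0;0 0 0 0 0 0;0 0 0 0 0 0;0 0 0 0 0 0;0 0 0 0 0 0;0 0 0 0 0 0'
```

```text
time_s: 18.58
eef_pos: [544.0, 184.9, 144.3]
ee_rot: [0.0, 0.788, 0.616, 0.0]
force: [-0.2, -0.5, 0.5]
grip_width: 0.609
grip_force: 0.2
```

```bash
python3 -m inch '0 0.5 0 0 0 0;0 0.5 0 0 0 0;0 0 0 0 0 0;0 0 0 0 0 0;0 0 0 0 0 0;0 0 0 0 0 0;0 0 0 0 0 0;0 0 0 0 0 0;0 0 0 0 0 0;0 0 0 0 0 0'
```

```text
time_s: 19.42
eef_pos: [544.9, 184.8, 144.3]
ee_rot: [-0.0, 0.788, 0.616, -0.0]
force: [-4.1, 0.6, 2.1]
grip_width: 0.616
grip_force: 2.1
```

```bash
python3 -m inch '0 -2 0 0 0 0;0 -2 0 0 0 0;0 -2 0 0 0 0;0 -2 0 0 0 0;0 -1 0 0 0 0;0 -1 0 0 0 0;0 -0.5 0 0 0 0;0 -0.5 0 0 0 0;0 0 0 0 0 0;0 0 0 0 0 0'
```

```text
time_s: 20.25
eef_pos: [534.3, 187.4, 144.3]
ee_rot: [-0.0, 0.788, 0.616, -0.0]
force: [0.2, 0.2, 1.2]
grip_width: 0.612
grip_force: 0.0
```

```bash
python3 -m inch '0 -0.5 0 0 0 0;0 -0.5 0 0 0 0;0 -0.5 0 0 0 0;0 -0.5 0 0 0 0;0 0 0 0 0 0;0 0 0 0 0 0;0 0 0 0 0 0;0 0 0 0 0 0;0 0 0 0 0 0;0 0 0 0 0 0'
```

```text
time_s: 21.08
eef_pos: [532.4, 187.8, 144.3]
ee_rot: [-0.0, 0.788, 0.616, -0.0]
force: [-0.6, 0.7, 0.1]
grip_width: 0.612
grip_force: 0.0
```

```bash
python3 -m inch '0 -0.5 0 0 0 0;0 -0.5 0 0 0 0;0 -0.5 0 0 0 0;0 -0.5 0 0 0 0;0 0 0 0 0 0;0 0 0 0 0 0;0 0 0 0 0 0;0 0 0 0 0 0;0 0 0 0 0 0;0 0 0 0 0 0'
```

```text
time_s: 21.92
eef_pos: [530.4, 188.3, 144.3]
ee_rot: [-0.0, 0.788, 0.616, 0.0]
force: [1.0, 0.1, 0.7]
grip_width: 0.61
grip_force: 0.4
```

```bash
python3 -m inch '0 -0.5 0 0 0 0;0 -0.5 0 0 0 0;0 -0.5 0 0 0 0;0 0 0 0 0 0;0 0 0 0 0 0;0 0 0 0 0 0;0 0 0 0 0 0;0 0 0 0 0 0;0 0 0 0 0 0;0 0 0 0 0 0'
```

```text
time_s: 22.75
eef_pos: [529.2, 188.6, 144.4]
ee_rot: [0.0, 0.788, 0.616, 0.0]
force: [4.6, -0.7, 1.7]
grip_width: 0.61
grip_force: 2.6
```

```bash
python3 -m inch '0 -0.5 0 0 0 0;0 -0.5 0 0 0 0;0 0 0 0 0 0;0 0 0 0 0 0;0 0 0 0 0 0;0 0 0 0 0 0;0 0 0 0 0 0;0 0 0 0 0 0;0 0 0 0 0 0;0 0 0 0 0 0'
```

```text
time_s: 23.58
eef_pos: [528.7, 188.8, 144.8]
ee_rot: [0.001, 0.788, 0.616, 0.001]
force: [5.9, -2.3, 1.5]
grip_width: 0.611
grip_force: 3.4
```

Both hard stops felt some 16 mm apart with a free, nearly forceless stretch (against 10.4 mm for the sound ones): seat 2 is the worn one. Centre and grip.

```bash
python3 -m inch '0 2 0 0 0 0;0 2 0 0 0 0;0 2 0 0 0 0;0 1.5 0 0 0 0;0 0.9 0 0 0 0;0 0 0 0 0 0;0 0 0 0 0 0;0 0 0 0 0 0;0 0 0 0 0 0;0 0 0 0 0 0'
python3 -m inch '0 0 0 0 0 0;0 0 0 0 0 0;0 0 0 0 0 0;0 0 0 0 0 0;0 0 0 0 0 0;0 0 0 0 0 0;0 0 0 0 0 0;0 0 0 0 0 0;0 0 0 0 0 0;0 0 0 0 0 0' 0.4 40
```

```text
time_s: 24.42
eef_pos: [536.1, 186.9, 144.3]
ee_rot: [-0.0, 0.788, 0.616, -0.0]
force: [0.1, 0.1, 0.3]
grip_width: 0.613
grip_force: 0.0
time_s: 25.25
eef_pos: [536.2, 186.9, 144.5]
ee_rot: [0.0, 0.788, 0.616, 0.0]
force: [-0.6, -1.4, 5.1]
grip_width: 0.485
grip_force: 40.4
```

```bash
python3 -m inch '0 0 -1 0 0 0;0 0 -1 0 0 0;0 0 -1 0 0 0;0 0 -1 0 0 0;0 0 -1 0 0 0;0 0 -1 0 0 0;0 0 -1 0 0 0;0 0 -1 0 0 0;0 0 -1 0 0 0;0 0 0 0 0 0'
```

```text
time_s: 26.08
eef_pos: [536.2, 186.9, 153.6]
ee_rot: [0.0, 0.788, 0.616, 0.0]
force: [-0.1, -0.0, -5.8]
grip_width: 0.479
grip_force: 41.2
```

```bash
python3 -m inch '0 0 -2 0 0 0;0 0 -2 0 0 0;0 0 -2 0 0 0;0 0 -2 0 0 0;0 0 -2 0 0 0;0 0 -2 0 0 0;0 0 -2 0 0 0;0 0 -2 0 0 0;0 0 -2 0 0 0;0 0 -2 0 0 0'
```

```text
time_s: 26.92
eef_pos: [536.2, 186.9, 173.5]
ee_rot: [0.0, 0.788, 0.616, 0.0]
force: [-0.9, 0.1, -6.0]
grip_width: 0.48
grip_force: 41.2
```

```bash
python3 -m inch '0 0 -6 0 0 0;0 0 -10 0 0 0;0 0 -11 0 0 0;0 0 -11 0 0 0;0 0 -11 0 0 0;0 0 -11 0 0 0;0 0 -11 0 0 0;0 0 -11 0 0 0;0 0 -9 0 0 0;0 0 -5 0 0 0'
python3 -m inch '-5 0 0 0 0 0;-10 1 0 0 0 0;-15 2 0 0 0 0;-20 2 0 0 0 0;-20 2 0 0 0 0;-20 2 0 0 0 0;-20 3 0 0 0 0;-20 3 0 0 0 0;-20 3 0 0 0 0;-20 3 0 0 0 0'
python3 -m inch '-20 2 0 0 0 0;-20 2 0 0 0 0;-20 2 0 0 0 0;-20 2 0 0 0 0;-20 2 0 0 0 0;-20 2 0 0 0 0;-20 3 0 0 0 0;-20 3 0 0 0 0;-20 3 0 0 0 0;-20 3 0 0 0 0'
python3 -m inch '-20 2 0 0 0 0;-20 2 0 0 0 0;-20 2 0 0 0 0;-20 2 0 0 0 0;-20 2 0 0 0 0;-17 2 0 0 0 0;-12 2 0 0 0 0;-8 1 0 0 0 0;-4 0 0 0 0 0;0 0 0 0 0 0'
python3 - <<'E'
from h import *
p=[];a=snap('scene','s2.png');b=snap('top','t2.png')
cv2.imwrite('pics/z2.png',np.hstack([cv2.resize(a['image'][60:360,20:300],(390,418)),cv2.resize(b['image'][180:400,330:530],(380,418))])[:,:,::-1])
E
```

```text
time_s: 27.75
eef_pos: [536.4, 187.0, 271.2]
ee_rot: [0.001, 0.788, 0.616, 0.001]
force: [-0.4, -0.1, -6.9]
grip_width: 0.48
grip_force: 41.3
time_s: 28.58
eef_pos: [514.8, 15.2, 268.6]
ee_rot: [-0.0, 0.788, 0.616, -0.001]
force: [0.2, -0.1, -6.5]
grip_width: 0.478
grip_force: 41.3
time_s: 29.42
eef_pos: [489.8, -184.5, 268.6]
ee_rot: [-0.001, 0.788, 0.616, -0.0]
force: [0.1, 1.0, -5.4]
grip_width: 0.478
grip_force: 41.3
time_s: 30.25
eef_pos: [471.2, -323.8, 268.9]
ee_rot: [-0.0, 0.788, 0.616, -0.0]
force: [-0.1, 0.7, -6.5]
grip_width: 0.483
grip_force: 41.3
```

View pics/z2.png

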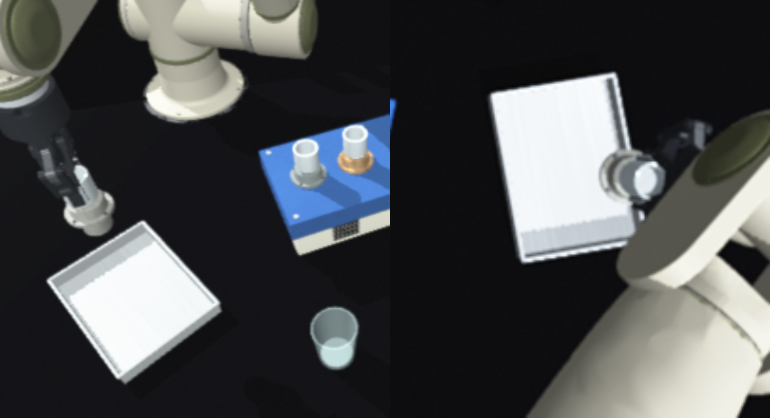

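Spindle hangs upright in the gripper (scene crop ~(90,205)), appearing offset in both views only by its height; tray below is empty. Lower.

```bash
python3 -m inch '-5 0 8 0 0 0;-5 0 14 0 0 0;0 0 16 0 0 0;0 0 16 0 0 0;0 0 16 0 0 0;0 0 16 0 0 0;0 0 14 0 0 0;0 0 10 0 0 0;0 0 6 0 0 0;0 0 0 0 0 0'
python3 -m inch '0 0 6 0 0 0;0 0 8 0 0 0;0 0 10 0 0 0;0 0 10 0 0 0;0 0 10 0 0 0;0 0 8 0 0 0;0 0 6 0 0 0;0 0 4 0 0 0;0 0 2 0 0 0;0 0 0 0 0 0'
python3 - <<'E'
from h import *
a=snap('scene','s3.png');b=snap('top','t3.png')
cv2.imwrite('pics/z3.png',np.hstack([cv2.resize(a['image'][190:350,20:220],(500,400)),cv2.resize(b['image'][200:340,360:480],(300,400))])[:,:,::-1])
E
```

```text
time_s: 31.18
eef_pos: [468.8, -332.7, 152.0]
ee_rot: [-0.001, 0.787, 0.616, -0.0]
force: [-0.1, -0.2, -6.7]
grip_width: 0.482
grip_force: 41.3
time_s: 32.02
eef_pos: [469.1, -333.2, 89.0]
ee_rot: [-0.0, 0.788, 0.616, -0.0]
force: [-0.2, 0.6, -6.1]
grip_width: 0.482
grip_force: 41.4
```

View pics/z3.png

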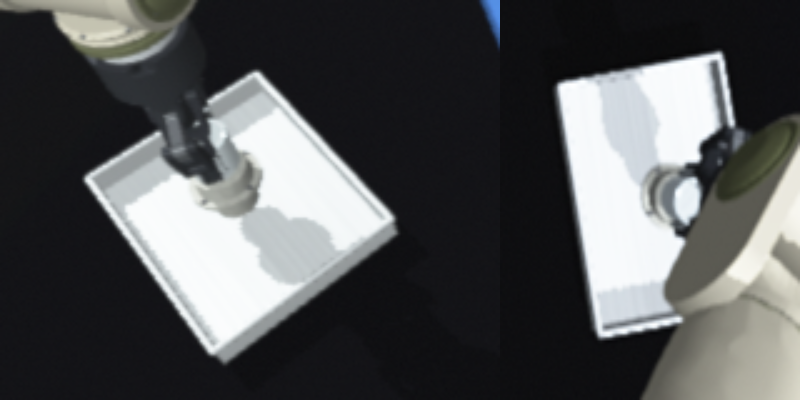

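Spindle is well inside the tray, about 16 mm over the floor. Lower gently until the weight comes off.

```bash
python3 -m inch '0 0 2 0 0 0;0 0 2 0 0 0;0 0 2 0 0 0;0 0 2 0 0 0;0 0 2 0 0 0;0 0 1 0 0 0;0 0 1 0 0 0;0 0 1 0 0 0;0 0 0.5 0 0 0;0 0 0 0 0 0'
```

```text
time_s: 32.95
eef_pos: [469.1, -333.2, 75.7]
ee_rot: [-0.0, 0.788, 0.616, -0.0]
force: [-0.5, 0.9, -6.1]
grip_width: 0.475
grip_force: 41.4
```

```bash
python3 -m inch '0 0 0.3 0 0 0;0 0 0.3 0 0 0;0 0 0.3 0 0 0;0 0 0.3 0 0 0;0 0 0.3 0 0 0;0 0 0 0 0 0;0 0 0 0 0 0;0 0 0 0 0 0;0 0 0 0 0 0;0 0 0 0 0 0'
```

```text
time_s: 33.78
eef_pos: [469.1, -333.3, 74.3]
ee_rot: [-0.0, 0.788, 0.616, -0.0]
force: [0.4, -0.0, -6.2]
grip_width: 0.478
grip_force: 41.4
```

```bash
python3 -m inch '0 0 0.3 0 0 0;0 0 0.3 0 0 0;0 0 0.3 0 0 0;0 0 0.3 0 0 0;0 0 0 0 0 0;0 0 0 0 0 0;0 0 0 0 0 0;0 0 0 0 0 0;0 0 0 0 0 0;0 0 0 0 0 0'
```

```text
time_s: 34.62
eef_pos: [469.1, -333.2, 73.1]
ee_rot: [0.0, 0.788, 0.616, -0.0]
force: [-0.5, -0.1, -5.9]
grip_width: 0.484
grip_force: 41.4
```

```bash
python3 -m inch '0 0 0.2 0 0 0;0 0 0.2 0 0 0;0 0 0.2 0 0 0;0 0 0.2 0 0 0;0 0 0 0 0 0;0 0 0 0 0 0;0 0 0 0 0 0;0 0 0 0 0 0;0 0 0 0 0 0;0 0 0 0 0 0'
```

```text
time_s: 35.45
eef_pos: [469.3, -333.5, 72.7]
ee_rot: [0.001, 0.788, 0.616, -0.0]
force: [-0.8, -1.7, 1.8]
grip_width: 0.481
grip_force: 41.8
```

Landed. Release slowly, then rise.

```bash
python3 -m inch '0 0 0 0 0 0;0 0 0 0 0 0;0 0 0 0 0 0;0 0 0 0 0 0;0 0 0 0 0 0;0 0 0 0 0 0;0 0 0 0 0 0;0 0 0 0 0 0;0 0 0 0 0 0;0 0 0 0 0 0' 0.65
python3 -m inch '0 0 -2 0 0 0;0 0 -5 0 0 0;0 0 -8 0 0 0;0 0 -10 0 0 0;0 0 -12 0 0 0;0 0 -15 0 0 0;0 0 -20 0 0 0;0 0 -20 0 0 0;0 0 -20 0 0 0;0 0 -10 0 0 0'
python3 -m inch '-12 -20 0 0 0 0;-12 -20 0 0 0 0;-12 -20 0 0 0 0;-12 -20 0 0 0 0;-12 -20 0 0 0 0;-12 -20 0 0 0 0;-12 -10 0 0 0 0;-10 0 0 0 0 0;0 0 0 0 0 0;0 0 0 0 0 0'
python3 - <<'E'
from h import *
a=snap('scene','s4.png');b=snap('top','t4.png')
cv2.imwrite('pics/z4.png',np.hstack([cv2.resize(a['image'][110:350,20:390],(500,400)),cv2.resize(b['image'][200:340,360:480],(300,400))])[:,:,::-1])
E
```

```text
time_s: 36.28
eef_pos: [469.1, -333.2, 72.3]
ee_rot: [-0.0, 0.788, 0.616, 0.0]
force: [-0.1, -0.5, -0.4]
grip_width: 0.653
grip_force: 0.0
time_s: 37.12
eef_pos: [469.7, -333.7, 197.9]
ee_rot: [0.002, 0.787, 0.616, 0.0]
force: [-0.3, -0.2, -0.0]
grip_width: 0.648
grip_force: 0.0
time_s: 37.95
eef_pos: [320.8, -393.4, 194.3]
ee_rot: [0.0, 0.788, 0.616, 0.0]
force: [-0.1, 0.2, 0.9]
grip_width: 0.652
grip_force: 0.0
```

View pics/z4.png

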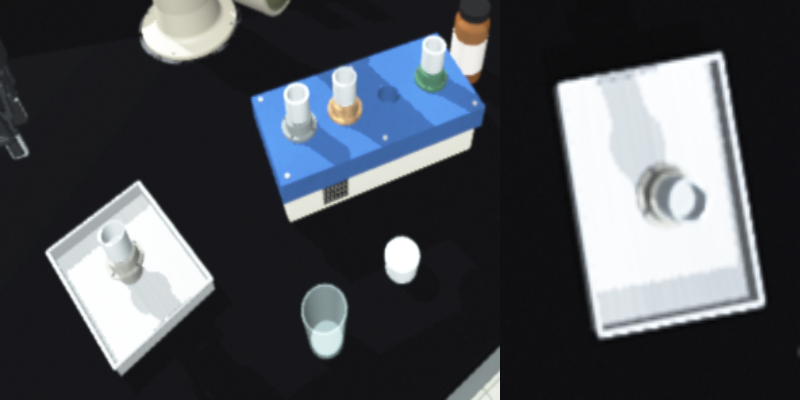

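The worn spindle stands in the middle of the tray (scene crop (122,255)), seat 2 is empty, the other three sit upright and seated, and the bystanders are in place. Hand in.

```bash
python3 -c "
from rig import ctrl
print(ctrl.finish_job())"
```

```text
the job is handed in; nothing more can be done
None
```

The worn spindle was in seat 2. It now stands upright in the repair tray, the other three look fully seated with the glassware and tin in place, and the job is handed in at about 38 s (no verdict came back; seat 1 was not rocked, as seat 2's play was already clear).

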